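# Wedge up the sagging display board on the brass stall

## Robot

A 6-joint arm with a two-finger parallel gripper is mounted at the origin on the work surface. World frame = base frame: x ahead of the robot, y to its left, z up, the work surface at z = 0. Lengths are in m, angles in rad, forces in N, time in s.
With the tool pointing down it reaches from about 0.4 to 0.925 m from the base axis. Payload 3.4 kg.
Tool frame: the origin (TCP) lies between the finger pads; the fingertips stand r.tip_extent ahead of it and the grasp point (between the pads) lies 3 mm ahead of it (r.tip_extent is the distance from the TCP to the fingertips, in m); z points along the fingers, x is the direction in which the jaws open and shut, and the axes are right-handed (so a half turn about z gives the same grasp; the last joint's range is limited). The gripper opens to 85 mm and grips with 20 to 120 N. Pads are 22 mm wide; open, the fingers measure 114 mm over their backs; the gripper's body (76 mm by 85 mm) begins 54 mm behind the grasp point. The pads swing forward as they close: fully open they stand 13 mm farther back than shut.
Start: joints at [1.212, 0.307, 1.506, -0, 1.328, -0.073], TCP at [0.162, 0.552, 0.253] pointing down, gripper open.
Joint ranges: [-3.12, 3.12], [-1.05, 2.28], [0.14, 2.33], [-1.42, 4.57], [0.1, 2.73], [-2.68, 2.68]. Speed limits (rad/s): [2.57, 2.57, 3.14, 3.14, 3.14, 3.14].

## Interface

Orientations are given as [roll, pitch, yaw] about the fixed x, y, z axes, in that order (R = Rz(yaw) Ry(pitch) Rx(roll)).
In Python, from rig import r, capture, camera_model gives the robot as it stands.
- The arm moves only by the shell command python3 -m jog 'ROWS'. ROWS is JSON, a list of rows, each a list of 7 numbers: the opening in per cent of the stroke, from 0 (shut) to 100 (fully open), then the shift along the world's x, y, z in m, then the turn, a rotation vector about the world's x, y, z in degrees. A call has 1 to 12 rows; each row shifts and turns the commanded pose from where the row before left it; what a row does not reach is not made up. A row lasts 1/8 s, in which the tool goes at most 62.5 mm and 10.7 degrees, less where a joint would pass 70% of its speed; a pose out of reach is approached as far as the arm can. A call with a gripper value outside its range is refused whole. The fingers move at their own pace and stop on an object; the grip force is fixed at half the most. Time passes only in rows, so rows that do not move let the fingers close. It gives the time, the measured TCP pose, the force and the opening at its end, in the units of the state.
- r.get_obs(): the state, without advancing time (a new reading comes with each control period).
- capture(name): name is "scene" or "side" or "wrist"; returns (picture, depth): 480x640x3 uint8, red, green, blue; 480x640 float32, m along the optical axis (not along the pixel's ray), 0 where there is no reading.
- camera_model(name): a dict with "mtx" (3x3 intrinsics, pixels), "k1" (the pictures are not rectified: a ray, as slopes to the right and down, at radius r is drawn at 1 + k1 r^2 times it, then the intrinsics apply), "R" (3x3) and "t" (3): a world point X has camera coordinates R X + t. Camera axes: x right, y down, z forward; pixel columns grow to the right and rows downward; lengths in m; the calibration is good to about 2 mm. A picture is of the moment at which its call begins: read the wrist's pose just before it. camera_model takes no time and is no camera call; for the wrist camera it gives the pose at the moment of the call.
- r.finish_job(): hands the job in, once; it reports no verdict.
The state is a dict: "time": time; "qpos": joint angles; "dq": joint speeds; "effort": joint torques, N m; "tool_pos": TCP position; "ee_rot": TCP orientation; "force": force on the tool from outside, world axes, zero at the start; "torque": the same for the moment, N m; "finger_gap": finger opening in m.
Only numpy, scipy, OpenCV 4.12 (cv2) and the standard library are available. Lean on these libraries where they do the work, as an engineer would, in place of code of your own. Each camera call takes 0.05 s, during which the arm holds its last target. There are 200 camera calls.

## Task

The display board with the brass pieces on it sags at its near edge. Take the wooden wedge and push it, thin end first, squarely under the middle of that near edge until the board is lifted level and the wedge jams tight, then let go and leave it there. Leave the flat wooden slat and the loose brass incense burner where they are.

Things in the scene. Friction and masses are not known exactly. Their poses are not given: they have to be found in the camera images.
- wedge_mid (a point): Light-wood wedge lying on its flat base, 130 mm long, 40 wide, thickness rising evenly from 6 (thin end) to 34 (thick end). Point: on its centre line, 65 from either end, 10 above the base. x along it to the thin end, z up. It touches the board's edge with 37 of its length under it and jams with 74 under it; pushing takes 5 to 10 N (a short kick to 20 N at first touch), rising sharply at the jam.
- edge_mid (a point): Middle of the lower near edge of the dark-wood board (200 mm wide, 240 deep, 18 thick), hinged at its far edge; brass pieces up to 80 tall are fixed on it, 70 or more behind this edge. x points in under the board, y along the edge, z up. The edge is 14 above the table sagging, 22 when level, where a stop holds it; 140 is free between its corner feet. It weighs 4.5 N here.
- slat_mid (a point): Bystander: flat slat of the same light wood, 130 mm long, 40 wide, 10 thick all along (too thin to fill the gap), lying on the other side in front of the board. The point is its centre; x axis along its length, z up.
- burner_mid (a point): Bystander: loose brass incense burner, 68 mm across the bowl, 90 over its ears, 80 tall with its knob, standing on the table to the right of the board. The point is on its axis half-way up; z up.

How it is judged:
At the end, for the whole second after the job is handed in: The board's near edge rests on the wedge (at least 1 N) and is raised to within 3.5 mm of level (edge_mid above 18.5 mm); the wedge lies flat (within 0.1 rad), within 40 mm of the middle of the edge and within 0.3 rad of square to it, at rest and released (height (world z) of edge_mid above 0.0185 m and contact force between wedge and riser above 1 N and y of wedge_mid in the frame of edge_mid between -0.04 and 0.04 m and angle between the x axis of wedge_mid and the x axis of edge_mid, either way round below 0.3 rad and angle between wedge_mid's own z axis and vertical below 0.1 rad and linear speed of wedge below 0.01 m/s); the robot touches nothing.
It fails at once if the flat slat is moved by more than 20 mm (distance of slat_mid from where it was at the start of the episode above 0.02 m).
It fails at once if the loose incense burner is moved by more than 20 mm (distance of burner_mid from where it was at the start of the episode above 0.02 m).
It also fails if it takes over 40 s, if anything falls off the work surface, if the arm or the gripper's body presses on something with over 40 N, if the wrist force passes 120 N, or if a joint passes its speed limit or range.

## Working session

There is one attempt and no reset: what is moved stays moved. The work goes in short steps, Python scripts to look and compute and a shell command to move; the robot and the scene stay as the last step left them, time stands still between calls to the robot, and variables do not carry over. Pictures are saved under pics/ and viewed, about 8 in all and at most 12, crops included, and the job is handed in when it is done.

```bash
mkdir -p pics; ls
cat > h.py <<'E'
import numpy as np,cv2
from rig import r,capture,camera_model
def world(name,px,z=None,depth=None,m=None):
    m=m or camera_model(name); K=np.array(m["mtx"]);R=np.array(m["R"]);t=np.array(m["t"])
    p=np.atleast_2d(np.array(px,float))
    u=cv2.undistortPoints(p.reshape(-1,1,2),K,np.array([m["k1"],0,0,0.])).reshape(-1,2)
    d=np.c_[u,np.ones(len(u))]
    C=-R.T@t; D=d@R
    s=(z-C[2])/D[:,2] if depth is None else np.atleast_1d(depth)
    return C+D*s[:,None]
def save(n,img): cv2.imwrite("pics/"+n+".png",cv2.cvtColor(img,cv2.COLOR_RGB2BGR))
E
python3 - <<'E'
from h import *
for n in ("scene","side"):
    a,d=capture(n); save(n+"0",a); np.savez("pics/"+n+"0.npz",a=a,d=d); m=camera_model(n); print(n,-np.array(m["R"]).T@np.array(m["t"]))
o=r.get_obs(); print(o["time"],o["tool_pos"],o["ee_rot"],r.tip_extent)
E
```

```text
pics
scene [ 0.97327438 -0.2930781   0.78246211]
side [ 0.17583703 -0.59732643  0.59012669]
0.1 [0.16136741 0.55127709 0.25246476] [-3.14147346e+00  1.88805275e-03  1.28598356e+00] 0.022
```

View pics/scene0.png

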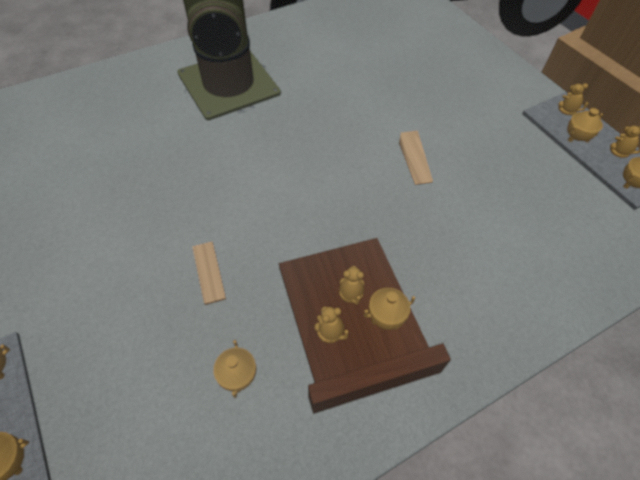

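View pics/side0.png

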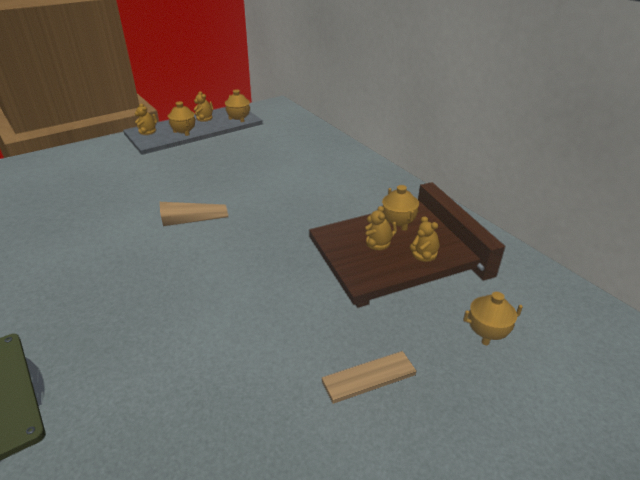

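The scene view shows the wedge at (415,158), thick end toward the robot at (410,135) and thin end at (424,182). The board's near edge runs (279,262)-(378,239), the slat is at (208,272) and the burner at (235,369). In the side view the wedge is at (195,213), thick end on the left, which agrees.

Run:
```python
from h import *
for n,boxes in (("scene",{"wedge":(385,115,450,200),"slat":(180,230,235,315)}),("side",{"wedge":(150,195,240,232),"slat":(310,345,425,405)})):
    f=np.load(f"pics/{n}0.npz");a=f["a"];d=f["d"]
    hsv=cv2.cvtColor(a,cv2.COLOR_RGB2HSV)
    m=((hsv[...,0]<25)&(hsv[...,1]>60)&(hsv[...,2]>90)).astype(np.uint8)
    for k,(x0,y0,x1,y1) in boxes.items():
        mm=np.zeros_like(m);mm[y0:y1,x0:x1]=m[y0:y1,x0:x1]
        v,u=np.nonzero(mm); dd=d[v,u]; g=dd>0
        P=world(n,np.c_[u,v][g],depth=dd[g])
        (c,s,an)=cv2.minAreaRect((P[:,:2]*1000).astype(np.float32)); 
        q=P[:,:2]-P[:,:2].mean(0); w=np.linalg.svd(q,full_matrices=False)[2][0]; t=q@w
        print(n,k,len(P),"rect",np.round(c),np.round(s),an,"axis",w.round(3),"z percentiles",np.percentile(P[:,2],[2,50,98]).round(4))
        pf=np.polyfit(t,P[:,2],1);print("  slope along axis",pf.round(3))
    # board
    b=((hsv[...,0]<20)|(hsv[...,0]>165))&(hsv[...,1]>60)&(hsv[...,2]<110)
    v,u=np.nonzero(b&(d>0)); P=world(n,np.c_[u,v],depth=d[v,u])
    g=(P[:,2]>.018)&(P[:,2]<.05)&(P[:,0]>.3)&(P[:,0]<.85)&(abs(P[:,1])<.4); P=P[g]
    hu=cv2.convexHull((P[:,:2]*1000).astype(np.float32)); print(n,"board",len(P),cv2.approxPolyDP(hu,12,True)[:,0].round().tolist())
f=np.array([[279,262],[378,239]]);print(world("scene",f,z=.032).round(4))
f=np.array([[310,236],[352,297]]);print(world("side",f,z=.032).round(4))
```

```text
scene wedge 1014 rect [455. 262.] [ 41. 132.] 71.66380310058594 axis [ 0.956 -0.293] z percentiles [0.0036 0.0177 0.0334]
  slope along axis [-0.195  0.018]
scene slat 1226 rect [ 499. -256.] [ 39. 130.] 78.97137451171875 axis [ 0.98 -0.2 ] z percentiles [0.0069 0.0101 0.0131]
  slope along axis [-0.001  0.01 ]
scene board 10718 [[829.0, 8.0], [601.0, 51.0], [563.0, -134.0], [671.0, -271.0], [748.0, -306.0], [825.0, -205.0], [850.0, -86.0]]
side wedge 1189 rect [453. 262.] [ 47. 130.] 70.54627990722656 axis [ 0.964 -0.267] z percentiles [0.0012 0.0162 0.0326]
  slope along axis [-0.158  0.017]
side slat 2406 rect [ 500. -253.] [ 49. 136.] 78.67093658447266 axis [-0.98   0.197] z percentiles [0.0022 0.0096 0.0118]
  slope along axis [0.    0.009]
side board 8914 [[744.0, -307.0], [820.0, -206.0], [843.0, 23.0], [387.0, 264.0], [559.0, -137.0], [681.0, -311.0]]
[[ 0.5588 -0.1336  0.032 ]
 [ 0.606   0.0585  0.032 ]]
[[ 0.5894  0.0389  0.032 ]
 [ 0.5559 -0.1354  0.032 ]]
```

```bash
python3 -m jog '[[100,0.032,-0.034,-0.013,0,0,0],[100,0.032,-0.035,-0.013,0,0,0],[100,0.032,-0.035,-0.013,0,0,0],[100,0.032,-0.035,-0.013,0,0,0],[100,0.032,-0.035,-0.013,0,0,0],[100,0.032,-0.035,-0.013,0,0,0],[100,0.032,-0.034,-0.012,0,0,0],[100,0.032,-0.034,-0.012,0,0,-1.5],[100,0,0,0,0,0,0],[100,0,0,0,0,0,0]]'
python3 - <<'E'
from h import *
m=camera_model("wrist");a,d=capture("wrist");save("w1",a);o=r.get_obs();print(o["time"],o["tool_pos"],o["ee_rot"])
hsv=cv2.cvtColor(a,cv2.COLOR_RGB2HSV)
k=((hsv[...,0]<25)&(hsv[...,1]>60)&(hsv[...,2]>90)).astype(np.uint8)
n,l,st,_=cv2.connectedComponentsWithStats(k)
for i in range(1,n):
    if st[i,4]<1500: continue
    v,u=np.nonzero((l==i)&(d>0)); P=world("wrist",np.c_[u,v],depth=d[v,u],m=m)
    c,s,an=cv2.minAreaRect((P[:,:2]*1000).astype(np.float32)); print(st[i],np.round(c,1),np.round(s,1),an,np.percentile(P[:,2],[2,98]).round(4))
E
```

```text
time: 1.35
tool_pos: [0.4172, 0.2748, 0.1511]
ee_rot: [-3.14, 0.0, 1.259]
force: [-0.1, 0.2, -0.3]
finger_gap: 0.0855
1.4 [0.41695331 0.27522177 0.15127067] [-3.14084648e+00  7.41636345e-05  1.26006513e+00]
[ 290  186   65  164 9444] [454.5 261.5] [ 45.4 134.9] 70.43980407714844 [0.007  0.0345]
```

View pics/w1.png

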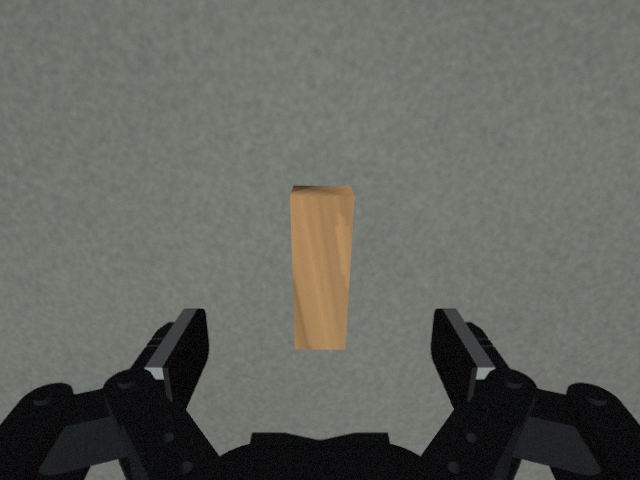

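The wrist view shows the wedge with its thick end at the top, (322,190), and its thin end at (321,348). I'll check the direction and axis numerically.

Run:
```python
from h import *
print(world("wrist",[[291,193],[354,193]],z=.034).round(4), world("wrist",[[296,348],[346,348]],z=.006).round(4))
o=r.get_obs();print(o["tool_pos"])
a=world("wrist",[[291,193],[354,193]],z=.034).mean(0);b=world("wrist",[[296,348],[346,348]],z=.006).mean(0);e=b-a;print(np.degrees(np.arctan2(e[1],e[0])),np.linalg.norm(e[:2]),(a+b)/2, a+e*25/130)
```

```text
[[0.3836 0.2662 0.034 ]
 [0.3955 0.3034 0.034 ]] [[0.5084 0.2249 0.006 ]
 [0.5205 0.2628 0.006 ]]
[0.41695331 0.27522177 0.15127067]
-18.169340276905448 0.13142291517906812 [0.45199143 0.2643467  0.02      ] [0.41356987 0.27695628 0.02861538]
```

```bash
python3 -m jog '[[100,-0.002,0.001,-0.045,0,0,0],[100,0,0,-0.045,0,0,0],[100,0,0,-0.025,0,0,0],[100,0,0,-0.011,0,0,0],[30,0,0,0,0,0,0],[30,0,0,0,0,0,0],[30,0,0,0,0,0,0],[30,0,0,0,0,0,0],[30,0,0,0,0,0,0]]'
```

```text
time: 2.52
tool_pos: [0.4165, 0.2765, 0.0268]
ee_rot: [3.14, -0.002, 1.26]
force: [-1.3, 0.7, 6.1]
finger_gap: 0.0387
```

```bash
python3 -m jog '[[30,0,0,0.025,0,0,0],[30,0.005,-0.045,0,0,0,1],[30,0.006,-0.048,0,0,0,1],[30,0.006,-0.048,0,0,0,1],[30,0.006,-0.048,0,0,0,1],[30,0.006,-0.048,0,0,0,1],[30,0.005,-0.050,0,0,0,0.5],[30,0,0,0,0,0,0],[30,0,0,0,0,0,0]]'
python3 - <<'E'
from h import *
o=r.get_obs();print(o["time"],o["tool_pos"],o["ee_rot"],o["force"],o["finger_gap"])
for n in ("scene","side"):
    a,d=capture(n);save(n+"2",a);np.savez(f"pics/{n}2.npz",a=a,d=d)
    c=dict(scene=a[120:320,230:430],side=a[170:310,200:400])[n]; save(n+"2c",cv2.resize(c,None,fx=3,fy=3,interpolation=2))
E
```

```text
time: 3.65
tool_pos: [0.4494, -0.0112, 0.0506]
ee_rot: [3.141, -0.0, 1.354]
force: [-0.1, 0.8, 0.1]
finger_gap: 0.039
3.65 [ 0.4494068  -0.01116359  0.05063708] [ 3.14145823e+00 -3.52030037e-04  1.35426409e+00] [-0.102352    0.75931138  0.14178106] 0.03902004506259955
```

View pics/scene2c.png

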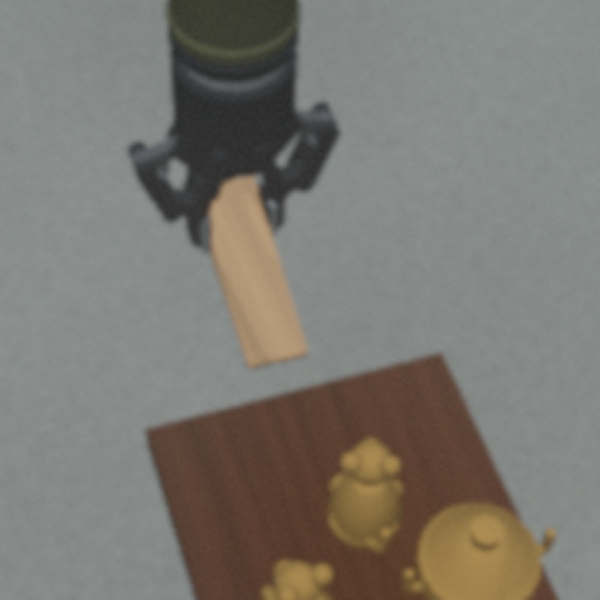

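View pics/side2c.png

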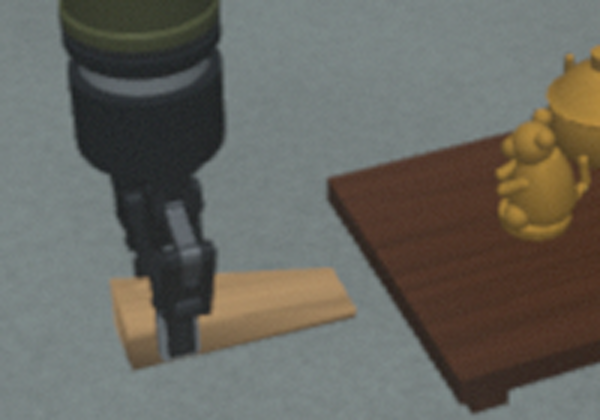

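Held by the thick end, the wedge points at the middle of the near edge. In the scene crop its thin end is (247,366)-(309,351) and the edge corners are (148,431) and (440,354).

Run:
```python
from h import *
s=np.array([230,120]);q=lambda *p:s+np.array(p)/3-1/3
b=world("scene",[q(148,431),q(440,354)],z=.032);w=world("scene",[q(247,366),q(309,351)],z=.031)
s=np.array([200,170]);b2=world("side",[q(462,380),q(330,182)],z=.032);w2=world("side",[q(355,316)],z=.025)
for B in (b,b2):
    e=B[1]-B[0];print(B.round(4).tolist(),np.hypot(*e[:2]),"normal deg",np.degrees(np.arctan2(e[1],e[0]))-90,B.mean(0))
e=w[1]-w[0];print("wedge thin",w.round(4).tolist(),np.degrees(np.arctan2(e[1],e[0]))-90,w.mean(0),w2)
```

```text
[[0.5614, -0.135, 0.032], [0.6018, 0.0574, 0.032]] 0.19654575402486685 normal deg -11.868077282034577 [ 0.58162778 -0.03878365  0.032     ]
[[0.5591, -0.1357, 0.032], [0.5987, 0.0543, 0.032]] 0.1940681625695263 normal deg -11.798660388683501 [ 0.57889579 -0.04068421  0.032     ]
wedge thin [[0.5485, -0.0568, 0.031], [0.5579, -0.0158, 0.031]] -12.906529627044605 [ 0.55318218 -0.03632265  0.031     ] [[ 0.54492393 -0.05439502  0.025     ]]
```

```bash
python3 -m jog '[[30,0,0,-0.012,0,0,0],[30,0,0,-0.0115,0,0,0],[30,0,0,0,0,0,0],[30,0.0196,-0.0042,0,0,0,0],[30,0.0196,-0.0042,0,0,0,0],[30,0.0147,-0.0031,0,0,0,0.5],[30,0,0,0,0,0,0]]'
python3 - <<'E'
from h import *
a,d=capture("side");save("s3",cv2.resize(a[150:310,200:420],None,fx=3,fy=3,interpolation=2))
E
```

```text
time: 4.62
tool_pos: [0.5049, -0.0227, 0.0263]
ee_rot: [3.141, -0.0, 1.365]
force: [0.1, 0.0, -0.7]
finger_gap: 0.0391
```

View pics/s3.png

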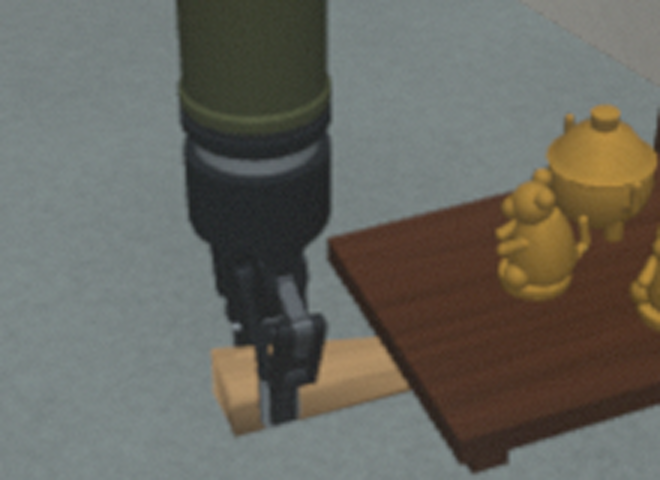

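The thin end is under the board's edge at about (405,365), with no contact force yet. I'll push on.

```bash
python3 -m jog '[[30,0.0049,-0.001,0,0,0,0],[30,0.0049,-0.001,0,0,0,0],[30,0.0049,-0.001,0,0,0,0]]'; python3 -m jog '[[30,0.0049,-0.001,0,0,0,0],[30,0.0049,-0.001,0,0,0,0],[30,0.0049,-0.001,0,0,0,0]]'; python3 -m jog '[[30,0.0049,-0.001,0,0,0,0],[30,0.0029,-0.0006,0,0,0,0]]'
```

```text
time: 5.05
tool_pos: [0.5153, -0.0252, 0.026]
ee_rot: [-3.135, 0.0, 1.365]
force: [-6.6, 1.5, -1.1]
finger_gap: 0.0391
time: 5.42
tool_pos: [0.5287, -0.028, 0.0259]
ee_rot: [-3.133, 0.0, 1.365]
force: [-6.9, 1.7, -0.8]
finger_gap: 0.0387
time: 5.68
tool_pos: [0.5371, -0.0297, 0.0259]
ee_rot: [-3.134, 0.0, 1.364]
force: [-6.4, 1.9, -1.2]
finger_gap: 0.0389
```

```bash
python3 -m jog '[[30,0.0029,-0.0006,0,0,0,0],[30,0.0029,-0.0006,0,0,0,0],[30,0.002,-0.0004,0,0,0,0]]'; python3 -m jog '[[30,0.002,-0.0004,0,0,0,0],[30,0.001,-0.0002,0,0,0,0]]'; python3 -m jog '[[30,0.001,-0.0002,0,0,0,0],[30,0,0,0,0,0,0]]'
```

```text
time: 6.05
tool_pos: [0.5448, -0.0313, 0.0259]
ee_rot: [-3.134, 0.0, 1.365]
force: [-5.6, 0.2, -1.4]
finger_gap: 0.0386
time: 6.3
tool_pos: [0.5478, -0.0319, 0.0258]
ee_rot: [-3.134, 0.0, 1.364]
force: [-6.1, 1.5, -0.9]
finger_gap: 0.0388
time: 6.55
tool_pos: [0.5489, -0.0321, 0.0259]
ee_rot: [-3.134, 0.0, 1.365]
force: [-6.0, 1.2, -2.3]
finger_gap: 0.0389
```

```bash
python3 -m jog '[[30,0.001,-0.0002,0,0,0,0],[30,0.001,-0.0002,0,0,0,0]]'; python3 -m jog '[[30,0.001,-0.0002,0,0,0,0],[30,0.001,-0.0002,0,0,0,0]]'; python3 -m jog '[[30,0.001,-0.0002,0,0,0,0],[30,0,0,0,0,0,0]]'
```

```text
time: 6.8
tool_pos: [0.5506, -0.0325, 0.0259]
ee_rot: [-3.134, 0.0, 1.365]
force: [-6.8, 1.1, -1.2]
finger_gap: 0.0392
time: 7.05
tool_pos: [0.5512, -0.0326, 0.0258]
ee_rot: [-3.131, 0.001, 1.365]
force: [-10.7, 2.2, 2.4]
finger_gap: 0.0388
time: 7.3
tool_pos: [0.5513, -0.0326, 0.0258]
ee_rot: [-3.13, 0.001, 1.365]
force: [-10.1, 2.2, 3.3]
finger_gap: 0.0392
```

The force is climbing and the TCP has stopped advancing, so the jam is starting. I'll seat it a little further.

```bash
python3 -m jog '[[30,0.002,-0.0004,0,0,0,0],[30,0,0,0,0,0,0]]'; python3 -m jog '[[30,0.002,-0.0004,0,0,0,0],[30,0,0,0,0,0,0]]'
python3 - <<'E'
from h import *
a,d=capture("side");save("s4",cv2.resize(a[150:310,200:420],None,fx=3,fy=3,interpolation=2))
E
```

```text
time: 7.55
tool_pos: [0.5514, -0.0327, 0.0258]
ee_rot: [-3.126, 0.001, 1.365]
force: [-14.3, 2.8, 5.8]
finger_gap: 0.0385
time: 7.8
tool_pos: [0.5517, -0.0328, 0.0257]
ee_rot: [-3.123, 0.001, 1.364]
force: [-17.7, 3.4, 9.2]
finger_gap: 0.039
```

View pics/s4.png

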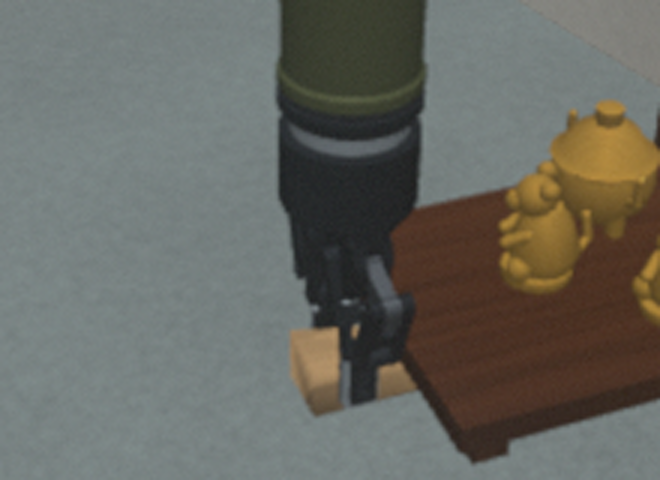

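Jammed at about 18 N, and the board edge is visibly raised. Release and lift.

```bash
python3 -m jog '[[80,0,0,0,0,0,0],[80,0,0,0,0,0,0],[80,0,0,0,0,0,0],[80,0,0,0,0,0,0]]'; python3 -m jog '[[80,-0.004,0.001,0.01,0,0,0],[80,0,0,0.03,0,0,0],[80,-0.01,0,0.045,0,0,0],[80,-0.03,0.01,0.045,0,0,0],[80,-0.04,0.02,0.03,0,0,0],[80,-0.02,0.05,0.02,0,0,0],[80,0,0.05,0.0,0,0,0],[80,0,0.05,0,0,0,0],[80,0,0,0,0,0,0],[80,0,0,0,0,0,0]]'
python3 - <<'E'
from h import *
ims=[]
for n,(x,y) in (("scene",(260,170)),("side",(270,190))):
    a,d=capture(n);np.savez(f"pics/{n}5.npz",a=a,d=d);ims.append(cv2.resize(a[y:y+120,x:x+130],None,fx=3,fy=3,interpolation=2))
save("s5",np.hstack(ims))
for n,s in (("scene",[(310,270),(340,262),(290,275),(370,252)]),("side",[(330,250),(345,270),(365,285),(322,242)])):
    d0=np.load(f"pics/{n}0.npz")["d"];d=np.load(f"pics/{n}5.npz")["d"]
    for u,v in s:
        f=lambda D:world(n,[[u,v]],depth=np.median(D[v-2:v+3,u-2:u+3]))[0].round(4)
        print(n,f(d0),f(d))
E
```

```text
time: 8.35
tool_pos: [0.5623, -0.0346, 0.027]
ee_rot: [3.14, -0.0, 1.364]
force: [0.3, 0.2, 0.0]
finger_gap: 0.0685
time: 9.6
tool_pos: [0.457, 0.1463, 0.207]
ee_rot: [3.142, 0.001, 1.366]
force: [-0.4, -0.6, -0.6]
finger_gap: 0.0682
scene [ 0.6028 -0.0912  0.0331] [ 0.6066 -0.0933  0.0407]
scene [ 0.6152 -0.0335  0.0332] [ 0.6184 -0.0358  0.0398]
scene [ 0.594  -0.1286  0.0329] [ 0.5974 -0.1301  0.0396]
scene [0.6237 0.0284 0.0324] [0.6273 0.0251 0.0401]
side [ 0.5964 -0.016   0.0319] [ 0.5903 -0.0244  0.04  ]
side [ 0.5855 -0.0761  0.0326] [ 0.5799 -0.0833  0.0404]
side [ 0.5899 -0.1254  0.0334] [ 0.5843 -0.1318  0.041 ]
side [0.5971 0.0105 0.0328] [0.592  0.0033 0.0395]
```

View pics/s5.png

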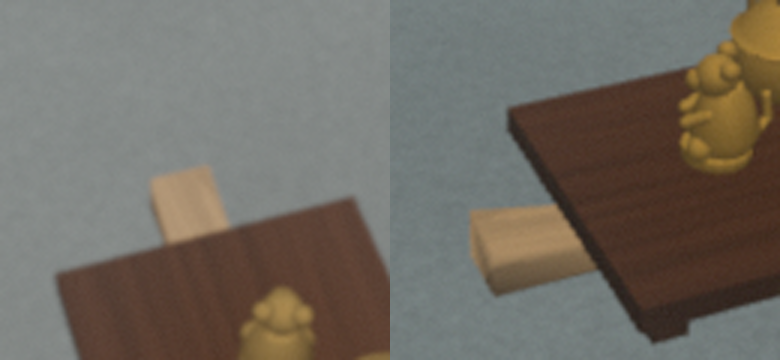

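The wedge is square under the middle of the edge, at (165-230,235) on the left of the picture. The board top has risen about 7 mm to 40 mm, which is level, and the gripper is clear.

Run:
```python
from h import *
print(r.finish_job(), r.get_obs()["time"])
```

```text
the job is handed in; nothing more can be done
the job is handed in; nothing more can be done
```

The wedge is jammed under the middle of the board's near edge and the board is level. I handed the job in at about 9.7 s of the 40 s allowed. I gripped the wedge by its thick end and pushed it in thin end first. The push took about 6–7 N, and at the jam I let it rise to 18 N before releasing and lifting away.

- **Board height:** the depth images, the same points before and after, show the board's top near the edge rising from about 33 mm to 40 mm. 40 mm matches level (22 mm edge plus 18 mm thickness).
- **Wedge position:** the pictures after release show it lying flat, square to the edge and in the middle.
- **Robot clear:** the gripper was well away from everything, with force readings near zero.
- **Not measured:** I did not measure the load of the board on the released wedge. I also did not re-measure the slat and burner at the end; the arm never went near them.

No check failed or disagreed.

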